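# Refit the slotted shelf plate in the water bath

### The job

Refit the slotted steel shelf plate in the small open water bath: it is longer than the opening, so tilt it, slide its lower end under the wide front deck as far as it goes, lower the other end past the narrow rear lip, and push the plate back until its front end drops behind the kerb and it lies flat on both ledges. Nobody measured the height at which the ledges are clamped, so feel for them: press on the bath with no more than 25 N, with plate or gripper, and never let the plate drop, not even the last centimetre. Let go of it, and leave the things standing around undisturbed.

Things in the scene. Friction and masses are not known exactly. Their poses are not given: they have to be found in the camera images.
- bath: Small drained bench water bath, fixed, open at the top: white casing 264 x 170 x 110 mm, blue control fascia in front. Origin: centre of its underside, on the worktop; x from front to rear, y left, z up. Figures of the bath are mm in this frame. Tank inside: front wall x -96, rear wall x 124, y -75 to 75. Its steel top, z 106 to 110, overhangs the tank on all sides; side lips reach in to y +-68.
- deck_edge (a point): Middle of the inner edge of the bath's wide front deck, upper face: (-58, 0, 110) in the bath's frame, same axes. Under the deck, on the front wall: a kerb x -96 to -79, and behind it the front ledge x -79 to -50, 5 mm lower than the kerb.
- lip_edge (a point): Middle of the inner edge of the bath's narrow rear lip, upper face: (110, 0, 110) in the bath's frame, same axes; the opening from deck edge to lip edge is 168 mm. Under it, on the rear wall, the rear ledge x 100 to 124, level with the front ledge. Both ledges are clamped in one frame, at a z between 50 and 80, not measured; it does not give under load.
- home (a point): Middle of the plate's seat seen from above, at rim height: (22.5, 0, 110) in the bath's frame, same axes. Home, the plate lies flat on both ledges, between kerb and rear wall (203 mm for its 200 mm), with its middle within 2 mm of x 22.5. With its front end against the front wall, on the kerb, the rear end passes the rear lip by 6 mm.
- plate_bar (a point): Centre of the black lifting bar on the loose slotted steel shelf plate, to be grasped. Plate 200 x 120 x 4 mm (along x, y, z of this frame; z up), 0.28 to 0.5 kg, the same if turned half round. The bar is 72 mm long (x), 10 mm thick (y), 16 mm high, on a post at each end (x +-33); this point is over the plate's middle, 42 mm above its underside.
- plate_end_a (a point): Middle of the plate's short edge at its +x end (100 mm from the middle), half-way through the 4 mm thickness, 40 mm below the bar's centre; axes as plate_bar.
- plate_end_b (a point): The same at the plate's -x end.
- plate: The shelf plate itself; origin at the centre of its underside, axes as plate_bar.
- log: Bystander: red clothbound book, 106 x 150 x 16 mm, lying loose on the worktop; origin at the centre of its underside.
- flask_l: Bystander: small steel flask with stopper, 34 mm across, 75 mm high; origin at the centre of its foot.
- flask_r: Bystander: the second such steel flask.
- beaker: Bystander: glass beaker, 52 mm across, 66 mm high; origin at the centre of its foot.

How it is judged (in metres and radians):
On the way, in this order (a step that is already met when the one before it is completed fails the run):
1. the lower end of the tilted plate is under the front deck while the other end is still above the rim (((x of plate_end_a in the frame of bath below -0.068 m and z of plate_end_a in the frame of bath below 0.104 m and y of plate_end_a in the frame of bath between -0.075 and 0.075 m and z of plate_end_b in the frame of bath above 0.11 m) or (x of plate_end_b in the frame of bath below -0.068 m and z of plate_end_b in the frame of bath below 0.104 m and y of plate_end_b in the frame of bath between -0.075 and 0.075 m and z of plate_end_a in the frame of bath above 0.11 m))), for 0.1 s.
2. both ends of the plate are inside the tank, below the steel top (z of each of plate_end_a, plate_end_b in the frame of bath below 0.104 m and x of plate_bar in the frame of bath between -0.02 and 0.03 m and y of plate_bar in the frame of bath between -0.03 and 0.03 m), for 0.1 s.
At the end, for the whole second after the job is handed in: The plate lies released and at rest flat (within 0.7 degrees) on both ledges of the bath, its front end behind the kerb and its rear end under the rear lip (centre within 4 mm of home along the bath); the book, the flasks and the beaker are within 30 mm of where they stood (x of plate_bar in the frame of bath between 0.0185 and 0.0265 m and y of plate_bar in the frame of bath between -0.016 and 0.016 m and z of plate_bar in the frame of bath between 0.088 and 0.126 m and angle between plate_bar's own z axis and vertical below 0.012 rad and angle between the x axis of plate_bar and the x axis of bath, either way round below 0.12 rad and contact force between plate and bath above 1 N and linear speed of plate below 0.01 m/s and contact force between plate and the fingers below 0.1 N and distance of each of log, flask_l, flask_r, beaker from where it was at the start of the episode below 0.03 m); the robot touches nothing.
It fails at once if the plate is pressed against the bath with more than 25 N (contact force between plate and bath above 25 N).
It fails at once if the plate is dropped (moves faster than 0.28 m/s with nothing holding it) (contact force between plate and the fingers below 0.05 N and contact force between plate and the arm below 0.05 N and linear speed of plate above 0.28 m/s).
It fails at once if the bath is struck or leaned on by the arm or gripper with more than 25 N (contact force between any of the arm, the fingers and bath above 25 N).
It fails at once if a bystander (book, flask, beaker) is moved by more than 30 mm (distance of any of log, flask_l, flask_r, beaker from where it was at the start of the episode above 0.03 m).
It also fails if it takes over 58 s, if anything falls off the work surface, if the arm or the gripper's body presses on something with over 40 N, if the wrist force passes 120 N, or if a joint passes its speed limit or range.

### The arm

A 7-joint arm with a two-finger parallel gripper is mounted at the origin on a cart in front of the work surface, level with it; the furniture and walls round the work are solid. World frame = base frame: x ahead of the robot, y to its left, z up, the work surface at z = 0. Lengths are in mm, angles in rad, forces in N, time in s.
With the tool pointing down it reaches from about 400 to 850 mm from the base axis. Payload 10.4 kg.
Tool frame: the origin (TCP) lies at the very end of the fingers, on their centre line; the grasp point (between the pads) lies bot.hold_point_z behind it (bot.hold_point_z is the distance from the TCP to the grasp point, in mm); z points along the fingers, y is the line along which they close (so a half turn about z gives the same grasp; the last joint's range is limited). The gripper opens to 87 mm and grips with 3 to 60 N. Pads are 19 mm wide; open, the fingers measure 117 mm over their backs; the gripper's body (75 mm by 190 mm) begins 51 mm behind the grasp point.
Start: joints at [1.123, 0.332, -0.065, 1.46, 0.022, 1.35, -0.088], TCP at [257.61, -569.464, 222.576] pointing down, gripper open.
Joint ranges: [-2.6, 2.6], [-0.5, 2.12], [-1.47, 1.34], [0.16, 2.42], [-1.27, 4.41], [0.06, 2.06], [-2.6, 2.6]. Speed limits (rad/s): [2.22, 2.22, 2.79, 2.79, 3.14, 3.14, 3.14].

### API

Orientations are given as a unit quaternion [x, y, z, w].
In Python, from plant import bot gives the robot as it stands. The module is installed in compiled form; this text tells all that it offers.
- The arm moves only by the tool carry_out, never from a script. Its argument "moves" is a list of rows, each a list of 7 numbers: the turn, a rotation vector about the tool's x, y, z in degrees, then the shift along the tool's x, y, z in mm, then the closure, from 0 (fully open) to 1 (shut). In form: [[wx, wy, wz, dx, dy, dz, gripper], ...]. A call has exactly 10 rows; each row is the pose to reach, as a shift and turn from the pose commanded when the call began, along the tool's axes at that moment; what a row does not reach only later rows make up. A row lasts 1/10 s, in which the tool goes at most 50 mm and 8.59 degrees, less where a joint would pass 70% of its speed; a pose out of reach is approached as far as the arm can. A call with a gripper value outside its range is refused whole. The fingers move at their own pace and stop on an object; "newtons" is the grip in N (left out, the last holds). Time passes only in rows, so rows that repeat a pose let the fingers close, or fill a call up. It gives the time, the measured TCP pose, the force, the opening and the grip force at its end, in the units of the state.
- bot.sense(): the state, without advancing time (a new reading comes with each control period).
- bot.snapshot(name): name is "side" or "top" or "wrist"; returns (picture, depth): 400x640x3 uint8, red, green, blue; 400x640 float32, mm along the optical axis (not along the pixel's ray), 0 where there is no reading.
- bot.camera_info(name): a dict with "vfov" (degrees; the focal length in pixels is half the picture's height over the tangent of half this angle, whatever the lens; pixels are square), "cx", "cy" (the principal point, pixels), "camera_from_world" (4x4, takes a point from world to camera coordinates). Camera axes: x right, y down, z forward; pixel columns grow to the right and rows downward; lengths in mm; the calibration is good to about 2 mm. A picture is of the moment at which its call begins: read the wrist's pose just before it. camera_info takes no time and is no camera call; for the wrist camera it gives the pose at the moment of the call.
- bot.hand_in(): hands the job in; it is judged then, once.
The state is a dict: "clock": time; "q": joint angles; "dq": joint speeds; "joint_efforts": joint torques, N m; "tcp_pos": TCP position; "orientation": TCP orientation; "wrist_force": force on the tool from outside, world axes, zero at the start; "ft_torque": the same for the moment, N m; "finger_gap": finger opening in mm; "gripper_force": force on a finger pad.
Only numpy, scipy, OpenCV 4.12 (cv2) and the standard library are available. Lean on these libraries where they do the work, as an engineer would, in place of code of your own. Each camera call takes 0.05 s, during which the arm holds its last target. There are 200 camera calls.

## Working session

There is one attempt and no reset: what is moved stays moved. The work goes in short steps, Python scripts to look and compute and a tool call to move; the robot and the scene stay as the last step left them, time stands still between calls to the robot, and variables do not carry over. Pictures are saved under pics/ and viewed, at most 10 in all, crops included, and the job is handed in when it is done.

Besides the shell and the picture viewer there is one more tool, called after "Request:" as name(argument=value, ...), one argument or row to a line, values as JSON. carry_out: Moves the arm, as the interface text tells. Its arguments: {"type":"object","properties":{"moves":{"type":"array"},"newtons":{"type":"number"}},"required":["moves"]}

```bash
mkdir -p pics; cat > h.py <<'E'
import numpy as np, cv2
from plant import bot
from scipy.spatial.transform import Rotation as R
def snap(n,save=None):
    ci=bot.camera_info(n); im,d=bot.snapshot(n)
    if save: cv2.imwrite('pics/'+save,im[:,:,::-1])
    return im,d,ci
def cloud(d,ci):
    f=200/np.tan(np.radians(ci['vfov'])/2)
    v,u=np.mgrid[:400,:640]
    P=np.stack([(u-ci['cx'])/f*d,(v-ci['cy'])/f*d,d,np.ones_like(d)],-1)
    return (P@np.linalg.inv(ci['camera_from_world']).T)[...,:3]
E
python3 - <<'E'
from h import *
print(bot.sense(), bot.hold_point_z)
for n in('top','side'):
    im,d,ci=snap(n,n+'0.png'); np.savez(n+'0.npz',im=im,d=d,P=cloud(d,ci)); print(n,ci)
E
```

```text
{'clock': 0.0, 'q': array([ 1.12343081,  0.33287782, -0.06467914,  1.46096002,  0.02161666,
        1.34989038, -0.08850591]), 'dq': array([ 6.58449245e-04, -2.04444408e-04,  5.24980553e-04,  7.02432104e-05,
       -1.18571810e-03, -1.46675005e-03,  8.89397915e-04]), 'joint_efforts': array([-7.29572967e-04, -6.23258972e+01,  2.40881578e-02, -3.89897847e+01,
       -6.13720785e-02,  3.98255582e-02,  1.30072376e-04]), 'tcp_pos': array([ 257.38264904, -569.11171259,  221.74124926]), 'orientation': array([ 9.77531238e-01,  2.10789376e-01, -1.95497861e-04, -6.92805199e-04]), 'wrist_force': array([0.84500278, 0.20247658, 0.51070503]), 'ft_torque': array([ 0.03172222, -0.02188955, -0.00150428]), 'gripper_force': 0.0, 'finger_gap': 86.92249892067497} 18.700000000000003
top {'vfov': 50.87683052515153, 'cx': 319.04674135034423, 'cy': 197.16065840131125, 'camera_from_world': array([[ 2.43035846e-02, -9.99661240e-01,  9.31347369e-03,
        -6.47092271e+01],
       [-9.96731221e-01, -2.49482448e-02, -7.68404762e-02,
         5.29819441e+02],
       [ 7.70468005e-02, -7.41553099e-03, -9.96999900e-01,
         1.49481056e+03],
       [ 0.00000000e+00,  0.00000000e+00,  0.00000000e+00,
         1.00000000e+00]])}
side {'vfov': 52.278319969911905, 'cx': 313.92837795489993, 'cy': 194.81274969239263, 'camera_from_world': array([[-6.89647263e-01,  7.24144930e-01,  8.79266666e-04,
         4.12438065e+02],
       [ 6.40178766e-01,  6.10247799e-01, -4.66657016e-01,
        -2.58160017e+02],
       [-3.38463883e-01, -3.21265846e-01, -8.84437932e-01,
         1.42584180e+03],
       [ 0.00000000e+00,  0.00000000e+00,  0.00000000e+00,
         1.00000000e+00]])}
```

View pics/top0.png

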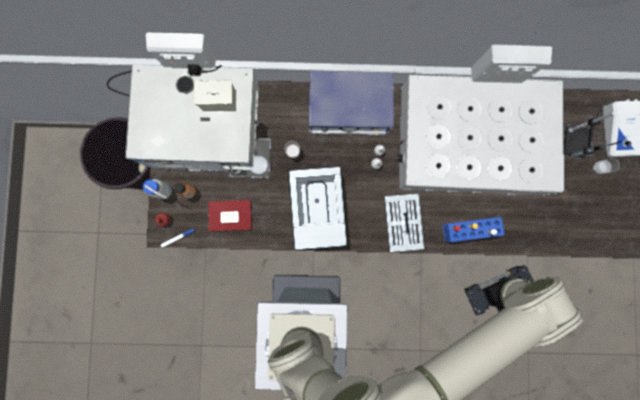

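View pics/side0.png

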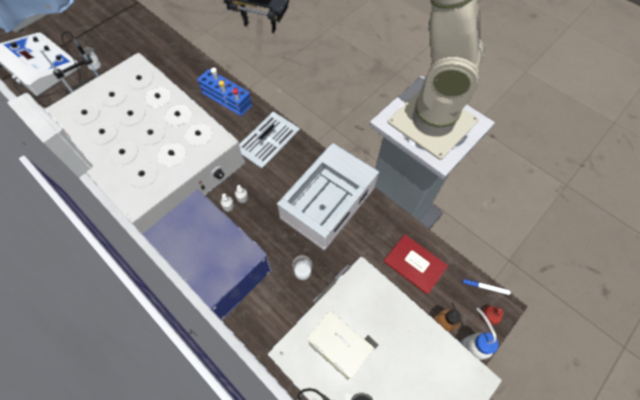

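The top view shows the bath around (318,208), with the wide deck at the lower side. The plate is at (404,222), the flasks at (378,150) and (378,163), the beaker at (292,150) and the book at (230,215). I'll measure these roughly, then look closer.

```bash
python3 - <<'E'
from h import *
z=np.load('top0.npz'); P=z['P']; im=z['im'].astype(int)
def rect(m,name):
    q=P[m]; r=cv2.minAreaRect(q[:,:2].astype(np.float32)); print(name,m.sum(),np.round(r[0],1),np.round(r[1],1),round(r[2],1),'z',np.round(np.percentile(q[:,2],[5,50,95]),1))
v,u=np.mgrid[:400,:640]
box=lambda a,b,c,d:(u>a)&(u<b)&(v>c)&(v<d)
rect(box(280,355,160,256)&(abs(P[...,2]-110)<8),'bath top')
rect(box(375,432,185,260)&(P[...,2]<12)&(im.min(-1)>110),'plate')
rect(box(375,432,185,260)&(P[...,2]>22)&(P[...,2]<70),'bar')
rect(box(365,390,140,173)&(P[...,2]>30),'flasks')
rect(box(280,302,138,161)&(P[...,2]>30),'beaker')
rect(box(200,260,195,236)&(P[...,2]>8)&(im[...,0]>im[...,1]+40),'book')
rect(box(438,510,212,245)&(P[...,2]>15),'rack')
print(np.round(P[222,395:415,2],0),np.round(P[195:250:4,404,2],0))
E
```

```text
bath top 1895 [488.1 -47.2] [264.3 169.8] 6.2 z [105.8 110.8 115.6]
plate 2153 [ 369.  -451.6] [471.7 248.4] 41.8 z [-831.     2.5    9.4]
bar 118 [ 492.2 -388.9] [111.9 161.7] 84.1 z [26.3 48.9 61.2]
flasks 143 [ 556.7 -172.4] [ 52.7 384.5] 54.9 z [33.6 40.5 74.5]
beaker 122 [572.8  -2.6] [321.6  49.8] 22.2 z [30.8 43.  70.1]
book 1016 [462.7 152.4] [107.7 382.5] 1.7 z [11.7 16.9 22.4]
rack 997 [ 408.1 -370.9] [ 71.  657.4] 5.1 z [ 34.5  64.7 102.6]
[ 1.  3. -0.  2.  9.  5. -3.  3.  5.  4. 36. 47. 49. 49.  5.  8.  7. -1.
 -0.  9.] [-1. -2. 10. 10.  5.  2. -0.  1. -0.  9.  3.  5.  3.  4.]
```

```bash
python3 - <<'E'
from h import *
z=np.load('top0.npz'); P=z['P']; im=z['im'].astype(int)
v,u=np.mgrid[:400,:640]
m=((u>380)&(u<428)&(v>190)&(v<256)&(abs(P[...,2]-4)<12)&(im.min(-1)>120)).astype(np.uint8)
m=cv2.morphologyEx(m,cv2.MORPH_CLOSE,np.ones((7,7)))
n,l,s,c=cv2.connectedComponentsWithStats(m);k=1+s[1:,4].argmax();m=(l==k)&(abs(P[...,2]-4)<12)
r=cv2.minAreaRect(P[m][:,:2].astype(np.float32));print(r)
b=(u>395)&(u<418)&(v>205)&(v<245)&(abs(P[...,2]-48)<8);r=cv2.minAreaRect(P[b][:,:2].astype(np.float32));print(b.sum(),r)
s=bot.sense();M=R.from_quat(s['orientation']).as_matrix();print(M.round(3))
ci=bot.camera_info('wrist');T=np.linalg.inv(ci['camera_from_world']);print('cam in tool',(M.T@(T[:3,3]-s['tcp_pos'])).round(1),(M.T@T[:3,:3]).round(3),ci['vfov'])
E
```

```text
((448.8349609375, -363.23980712890625), (207.28797912597656, 128.92477416992188), 6.460443019866943)
63 ((447.276123046875, -363.813720703125), (67.82501983642578, 10.542994499206543), 6.317293167114258)
[[ 0.911  0.412 -0.001]
 [ 0.412 -0.911  0.001]
 [-0.    -0.001 -1.   ]]
cam in tool [  75.5   -0.  -162.2] [[-0.    -0.962 -0.274]
 [ 1.    -0.     0.   ]
 [-0.    -0.274  0.962]] 58.90730627858709
```

Request:
carry_out(
  moves=[
    [0,0,2,30,-12,0,0],
    [0,0,5,65,-27,0,0],
    [0,0,8,105,-44,0,0],
    [0,0,11,145,-61,0,0],
    [0,0,14,185,-78,5,0.3],
    [0,0,16,220,-93,10,0.5],
    [0,0,17.9,245,-103,15,0.5],
    [0,0,17.9,258,-109,20,0.5],
    [0,0,17.9,258,-109,20,0.5],
    [0,0,17.9,258,-109,20,0.5],
  ],
  newtons=50,
)

```text
clock: 1.1
tcp_pos: [446.6, -365.1, 202.4]
orientation: [0.998, 0.056, -0.0, 0.0]
wrist_force: [-0.3, 0.3, 0.4]
finger_gap: 48.1
gripper_force: 0.0
```

```bash
cat > bar.py <<'E'
from h import *
s=bot.sense();im,d,ci=snap('wrist','w%d.png'%(s['clock']*10));P=cloud(d,ci)
M=R.from_quat(s['orientation']).as_matrix();print(s['clock'],s['tcp_pos'].round(1),M.round(3).tolist(),s['finger_gap'],s['wrist_force'].round(1),s['ft_torque'].round(2))
m=(im.max(-1)<90)&(abs(P[...,2]-47)<9)&(np.hypot(P[...,0]-448,P[...,1]+363)<60)
r=cv2.minAreaRect(P[m][:,:2].astype(np.float32));print('bar',m.sum(),r,np.median(P[m][:,2]))
m=(im.min(-1)>110)&(abs(P[...,2]-3)<8)&(np.hypot(P[...,0]-448,P[...,1]+363)<140)
r=cv2.minAreaRect(P[m][:,:2].astype(np.float32));print('plate',m.sum(),r,np.median(P[m][:,2]))
E
python3 bar.py
```

```text
1.1 [ 446.6 -365.1  202.4] [[0.994, 0.112, -0.001], [0.112, -0.994, -0.0], [-0.001, 0.0, -1.0]] 48.11939859664149 [-0.3  0.3  0.4] [ 0.   -0.01 -0.02]
bar 806 ((450.0036926269531, -362.65582275390625), (71.53553771972656, 9.26992130279541), 6.170644760131836) 49.88375648444412
plate 14421 ((450.32696533203125, -361.9190368652344), (200.97975158691406, 122.19242858886719), 6.067387104034424) 4.00912991110971
```

Request:
carry_out(
  moves=[
    [0,0,0,10,-40,-20,0.5],
    [0,0,0,22,-85,-40,0.5],
    [0,0,0,34,-133,-60,0.5],
    [0,0,0,46,-181,-68,0.5],
    [0,0,0,58,-230,-68,0.5],
    [0,0,0,70,-276,-68,0.5],
    [0,0,0,78,-311,-68,0.5],
    [0,0,0,78,-311,-68,0.5],
    [0,0,0,78,-311,-68,0.5],
    [0,0,0,78,-311,-68,0.5],
  ],
)

```text
clock: 2.15
tcp_pos: [490.2, -48.5, 270.6]
orientation: [0.999, 0.055, 0.0, 0.0]
wrist_force: [-0.5, -0.5, -0.1]
finger_gap: 43.3
gripper_force: 0.0
```

```bash
python3 - <<'E'
from h import *
s=bot.sense();im,d,ci=snap('wrist','bath.png');P=cloud(d,ci);np.savez('bath.npz',im=im,d=d,P=P)
print(s['clock'],s['tcp_pos'].round(1),R.from_quat(s['orientation']).as_matrix().round(4).tolist())
m=(abs(P[...,2]-110)<6)&(np.hypot(P[...,0]-488,P[...,1]+47)<175)
r=cv2.minAreaRect(P[m][:,:2].astype(np.float32));print('top',m.sum(),r,np.median(P[m][:,2]))
c=np.array(r[0]);
for yaw in(r[2],):
    a=np.radians(yaw);X=np.array([np.cos(a),np.sin(a)]);Y=np.array([-X[1],X[0]])
    B=np.stack([(P[...,:2]-c)@X,(P[...,:2]-c)@Y],-1)
    for y in(-45,-30,0,30,45):
        for lo,hi in((-140,-100),(-100,-80),(-80,-60),(-60,-45),(-45,-30),(0,40),(80,98),(98,108),(110,130)):
            k=(abs(B[...,1]-y)<3)&(B[...,0]>lo)&(B[...,0]<hi)&(d>0)
            print((lo,hi),k.sum(),np.round(np.median(P[k][:,2]),1) if k.any() else None,end=' ')
        print(y)
    hole=(P[...,2]<100)&(abs(B[...,1])<50)&(B[...,0]>-90)&(B[...,0]<120)
    for y in(-40,0,40):
        k=hole&(abs(B[...,1]-y)<5); print('open',np.percentile(B[k][:,0],[0,1,99,100]).round(1))
E
```

```text
2.15 [490.2 -48.5 270.6] [[0.9941, 0.1089, 0.0], [0.1089, -0.9941, -0.0006], [-0.0, 0.0006, -1.0]]
top 16379 ((507.8125305175781, -43.64238739013672), (227.9764862060547, 170.55010986328125), 6.102888584136963) 110.0213867230288
(-140, -100) 58 110.0 (-100, -80) 160 109.3 (-80, -60) 148 53.5 (-60, -45) 63 26.0 (-45, -30) 63 26.1 (0, 40) 4423 364.6 (80, 98) 174 54.9 (98, 108) 94 110.0 (110, 130) 29 110.0 -45
(-140, -100) 75 110.0 (-100, -80) 183 109.3 (-80, -60) 150 53.7 (-60, -45) 74 26.7 (-45, -30) 76 26.6 (0, 40) 5186 364.0 (80, 98) 176 55.1 (98, 108) 90 110.0 (110, 130) 36 109.9 -30
(-140, -100) 73 110.2 (-100, -80) 196 109.4 (-80, -60) 161 54.1 (-60, -45) 62 26.2 (-45, -30) 63 26.2 (0, 40) 2719 370.0 (80, 98) 171 55.0 (98, 108) 89 110.0 (110, 130) 35 110.3 0
(-140, -100) 74 110.1 (-100, -80) 185 109.5 (-80, -60) 155 53.7 (-60, -45) 77 26.7 (-45, -30) 74 26.7 (0, 40) 4391 364.3 (80, 98) 172 55.0 (98, 108) 94 109.9 (110, 130) 35 110.0 30
(-140, -100) 0 None (-100, -80) 71 54.6 (-80, -60) 129 27.7 (-60, -45) 60 26.2 (-45, -30) 63 26.0 (0, 40) 4367 364.3 (80, 98) 176 54.7 (98, 108) 96 110.1 (110, 130) 35 110.0 45
open [-89.7 -87.9  96.   97.1]
open [-90.  -87.4  95.8  96.9]
open [-89.8 -88.2  96.7  97.7]
```

View pics/bath.png

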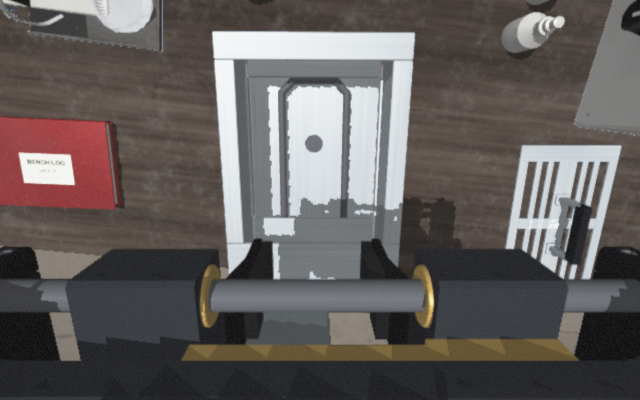

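The rear lip sits at row ~45 and its ledge shows below it. The front ledge is visible at row ~225, and the gripper hides the front deck. Depth puts both ledges at z ≈ 54–55, and bath yaw is 6.1°. Next I go back and grasp the plate.

Request:
carry_out(
  moves=[
    [0,0,0,-8,35,0,0.5],
    [0,0,0,-20,80,10,0.5],
    [0,0,0,-31,127,25,0.5],
    [0,0,0,-42,174,40,0.5],
    [0,0,0,-53,221,60,0.5],
    [0,0,0,-64,266,80,0.5],
    [0,0,0,-74,308,100,0.5],
    [0,0,0,-74,308,140,0.5],
    [0,0,0,-74,308,180,0.5],
    [0,0,0,-74,308,205,0.5],
  ],
)

```text
clock: 3.2
tcp_pos: [448.7, -361.6, 62.3]
orientation: [0.999, 0.055, -0.002, -0.001]
wrist_force: [-0.2, 0.7, 0.0]
finger_gap: 43.5
gripper_force: 0.0
```

Request:
carry_out(
  moves=[
    [0,0,0,0,0,18,0.5],
    [0,0,0,0,0,32,0.5],
    [0,0,0,0,0,42,0.5],
    [0,0,0,0,0,42,0.6],
    [0,0,0,0,0,42,0.8],
    [0,0,0,0,0,42,1],
    [0,0,0,0,0,42,1],
    [0,0,0,0,0,42,1],
    [0,0,0,0,0,42,1],
    [0,0,0,0,0,42,1],
  ],
  newtons=50,
)

```text
clock: 4.2
tcp_pos: [451.8, -360.8, 24.2]
orientation: [0.998, 0.056, 0.0, 0.0]
wrist_force: [-0.9, 0.3, 6.0]
finger_gap: 9.6
gripper_force: 50.0
```

```bash
cat > go.py <<'E'
from h import *
import sys
O=np.array([489.9,-45.5,0]);a=np.radians(6.1);B=np.array([[np.cos(a),-np.sin(a),0],[np.sin(a),np.cos(a),0],[0,0,1]])
PX,PH=1.5,24.0   # TCP in plate frame: x from middle, height over underside
def state():
    s=bot.sense();M=R.from_quat(s['orientation']).as_matrix();p=B.T@(s['tcp_pos']-O);Mb=B.T@M
    n=-Mb[:,2];x=Mb[:,0];t=np.degrees(np.arctan2(x[2],x[0]))
    c=p-PX*x-PH*n;f=c-100*x;r=c+100*x
    print('t=%.2f'%s['clock'],'tilt %.2f'%t,'front',f.round(1),'mid',c.round(1),'rear',r.round(1),'roll %.2f yaw %.2f'%(np.degrees(np.arcsin(n[1])),np.degrees(np.arctan2(x[1],x[0]))),
     'F',(B.T@s['wrist_force']).round(1),'T',(B.T@s['ft_torque']).round(2),'gap %.1f'%s['finger_gap'])
    return p,Mb
p,Mb=state()
for w in sys.argv[1:]:
    xf,zf,t=map(float,w.split(','));t=np.radians(t)
    x=np.array([np.cos(t),0,np.sin(t)]);n=np.array([-np.sin(t),0,np.cos(t)])
    q=np.array([xf,0,zf])+(100+PX)*x+PH*n
    Mt=np.stack([x,[0,-1,0],-n],1)
    print(w,'->',np.degrees(R.from_matrix(Mb.T@Mt).as_rotvec()).round(1),(Mb.T@(q-p)).round(1))
E
python3 go.py
```

```text
t=4.20 tilt 0.04 front [-1.729e+02 -3.101e+02  1.000e-01] mid [-7.290e+01 -3.095e+02  2.000e-01] rear [ 2.710e+01 -3.089e+02  3.000e-01] roll 0.05 yaw 0.33 F [-0.9  0.3  6. ] T [-0.06  0.16 -0.1 ] gap 9.6
```

Request:
carry_out(
  moves=[
    [0,0,0,0,0,-8,1],
    [0,0,0,0,0,-25,1],
    [0,0,0,0,0,-50,1],
    [0,0,0,0,0,-80,1],
    [0,0,0,0,0,-110,1],
    [0,0,0,0,0,-140,1],
    [0,0,0,0,0,-165,1],
    [0,0,0,0,0,-180,1],
    [0,0,0,0,0,-180,1],
    [0,0,0,0,0,-180,1],
  ],
)

```text
clock: 5.2
tcp_pos: [451.0, -360.0, 202.4]
orientation: [0.998, 0.056, -0.001, -0.0]
wrist_force: [-0.3, -0.5, -3.4]
finger_gap: 9.4
gripper_force: 50.0
```

```bash
python3 go.py -30,140,22
```

```text
t=5.20 tilt -0.06 front [-173.7 -309.2  178.5] mid [ -73.7 -308.6  178.4] rear [  26.3 -308.   178.3] roll -0.06 yaw 0.35 F [-0.4 -0.4 -3.4] T [0.01 0.04 0.04] gap 9.4
-30,140,22 -> [-0.1 22.1  0.3] [ 129.1 -307.8    2.3]
```

Request:
carry_out(
  moves=[
    [0,0,0,10,-22,0,1],
    [0,2,0,26,-62,0,1],
    [0,5,0,43,-104,0,1],
    [0,8,0,61,-146,0,1],
    [0,11,0,79,-188,0,1],
    [0,15,0,97,-230,0,1],
    [0,18,0,112,-267,0,1],
    [0,21,0,123,-295,1,1],
    [0,22,0.3,129,-308,2,1],
    [0,22,0.3,129,-308,2,1],
  ],
)

```text
clock: 6.2
tcp_pos: [543.7, -37.5, 199.4]
orientation: [0.98, 0.054, 0.189, -0.011]
wrist_force: [-0.4, 0.2, -3.9]
finger_gap: 9.2
gripper_force: 50.0
```

```bash
python3 go.py -45,90,22 -90,68,22; python3 - <<'E'
from h import *
snap('side','s1.png')
im,d,ci=snap('wrist','w1.png')
i=cv2.imread('pics/s1.png')[120:280,240:420]; j=cv2.imread('pics/w1.png')
cv2.imwrite('pics/c1.png',np.hstack([cv2.resize(i,(400,356)),cv2.resize(j,(400,356))]))
E
```

```text
t=6.20 tilt 21.83 front [-31.    2.  139.3] mid [ 61.8   2.4 176.5] rear [154.7   2.7 213.7] roll -0.18 yaw 0.20 F [-0.4  0.2 -3.9] T [-0.01  0.75  0.03] gap 9.2
-45,90,22 -> [-0.2  0.2  0.2] [-31.4   2.3  40.3]
-90,68,22 -> [-0.2  0.2  0.2] [-81.4   2.2  44. ]
```

View pics/c1.png

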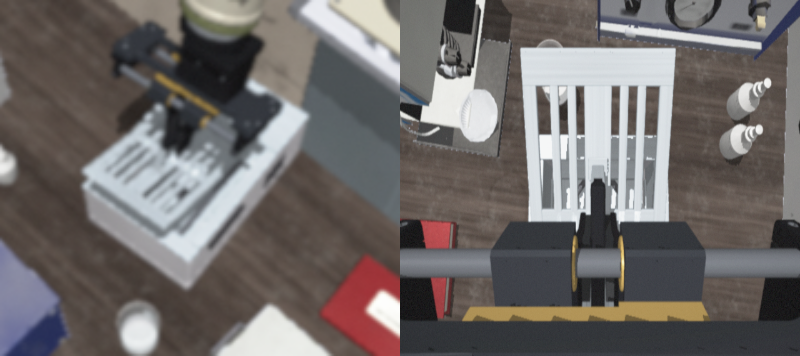

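The plate hangs tilted above the bath, rear end up and centred; in the wrist view its rear edge is near row 50 of the crop. I'll check the plate's actual tilt and rear end from wrist depth while continuing.

```bash
cat > pl.py <<'E'
from go import *
def plate():
    im,d,ci=snap('wrist');P=cloud(d,ci);p,Mb=state()
    Q=(P-O)@B; L=(Q-p)@Mb   # tool frame
    m=(d>0)&(im.min(-1)>100)&(abs(L[...,2]-20)<14)&(abs(L[...,1])<62)&(L[...,0]>30)&(L[...,0]<110)
    A=np.c_[L[m][:,:2],np.ones(m.sum())];y=L[m][:,2];k=np.ones(len(y),bool)
    for _ in range(5):
        c=np.linalg.lstsq(A[k],y[k],rcond=None)[0];k=abs(y-A@c)<1.5
    e=L[m][k][:,0]; s=(abs(L[m][k][:,1])<50)
    print('pl',k.sum(),'pitch in grip %.2f roll %.2f'%tuple(np.degrees(np.arctan(c[:2]))),'top face at tool z %.1f (x=0)'%c[2],'rear edge x %.1f'%np.percentile(e[s],99.5), 'y range',np.percentile(L[m][k][:,1],[.5,99.5]).round(1))
plate()
E
python3 pl.py
```

```text
t=6.30 tilt 21.84 front [-30.9  -0.6 140.1] mid [ 62.   -0.5 177.3] rear [154.8  -0.5 214.5] roll -0.09 yaw 0.02 F [-0.4 -0.2 -3. ] T [-0.04  0.74  0.04] gap 9.5
t=6.35 tilt 21.88 front [-30.6  -1.1 140.4] mid [ 62.2  -1.1 177.7] rear [155.   -1.2 214.9] roll -0.07 yaw -0.03 F [ 0.5  0.7 -2.9] T [-0.    0.71  0.02] gap 9.4
pl 22877 pitch in grip 0.19 roll 0.07 top face at tool z 20.5 (x=0) rear edge x 97.2 y range [-59.8  58.7]
```

Request:
carry_out(
  moves=[
    [0,0,0,-6,1,8,1],
    [0,0,0,-13,2,18,1],
    [0,0,0,-20,2,28,1],
    [0,0,0,-26,2,35,1],
    [0,0,0,-31,2,40,1],
    [0,0,0,-40,2,41,1],
    [0,0,0,-50,2,42,1],
    [0,0,0,-60,2,43,1],
    [0,0,0,-66,2,43,1],
    [0,0,0,-70,2,43,1],
  ],
)

```text
clock: 7.35
tcp_pos: [496.1, -47.2, 135.4]
orientation: [0.98, 0.052, 0.191, -0.01]
wrist_force: [-0.3, 1.0, -2.6]
finger_gap: 9.6
gripper_force: 50.0
```

```bash
python3 pl.py; python3 go.py -92,66,22
```

```text
t=7.35 tilt 22.02 front [-79.1  -2.4  75.1] mid [ 13.6  -2.4 112.6] rear [106.3  -2.3 150.1] roll -0.04 yaw 0.02 F [-0.2  1.1 -2.6] T [-0.02  0.7   0.03] gap 9.6
t=7.40 tilt 21.99 front [-79.4  -2.4  75. ] mid [ 13.3  -2.3 112.4] rear [106.   -2.3 149.9] roll -0.05 yaw 0.02 F [-0.3  0.3 -3.6] T [-0.01  0.82 -0.04] gap 9.2
pl 23041 pitch in grip 0.09 roll 0.06 top face at tool z 20.2 (x=0) rear edge x 98.0 y range [-59.2  59.3]
t=7.40 tilt 21.99 front [-79.4  -2.4  75. ] mid [ 13.3  -2.3 112.4] rear [106.   -2.3 149.9] roll -0.05 yaw 0.02 F [-0.3  0.3 -3.6] T [-0.01  0.82 -0.04] gap 9.2
-92,66,22 -> [-0.  0.  0.] [-15.   -2.4   3.6]
```

Request:
carry_out(
  moves=[
    [0,0,0,-4,0,1,1],
    [0,0,0,-8,-1,2,1],
    [0,0,0,-12,-2,3,1],
    [0,0,0,-14,-2,3,1],
    [0,0,0,-14,-2,3,1],
    [0,0,0,-14.5,-2,2.8,1],
    [0,0,0,-15,-2,2.6,1],
    [0,0,0,-15.5,-2,2.4,1],
    [0,0,0,-16,-2,2.2,1],
    [0,0,0,-16,-2,2.2,1],
  ],
)

```text
clock: 8.4
tcp_pos: [482.6, -46.6, 127.5]
orientation: [0.98, 0.053, 0.191, -0.011]
wrist_force: [0.6, -0.8, -3.1]
finger_gap: 9.4
gripper_force: 50.0
```

```bash
python3 go.py
```

```text
t=8.40 tilt 22.01 front [-92.5  -0.3  67.2] mid [  0.2  -0.2 104.6] rear [ 92.9  -0.2 142.1] roll -0.06 yaw 0.03 F [ 0.5 -0.9 -3.1] T [0.03 0.72 0.02] gap 9.4
```

Request:
carry_out(
  moves=[
    [0,0,0,-0.4,0,-0.15,1],
    [0,0,0,-0.7,0,-0.3,1],
    [0,0,0,-1.1,0,-0.45,1],
    [0,0,0,-1.4,0,-0.6,1],
    [0,0,0,-1.7,0,-0.7,1],
    [0,0,0,-2,0,-0.8,1],
    [0,0,0,-2.3,0,-0.9,1],
    [0,0,0,-2.3,0,-0.9,1],
    [0,0,0,-2.3,0,-0.9,1],
    [0,0,0,-2.3,0,-0.9,1],
  ],
)

```text
clock: 9.4
tcp_pos: [480.7, -46.8, 127.9]
orientation: [0.98, 0.053, 0.191, -0.011]
wrist_force: [4.2, 0.0, -0.6]
finger_gap: 9.6
gripper_force: 50.0
```

```bash
python3 go.py
```

```text
t=9.40 tilt 22.07 front [-94.4  -0.3  67.5] mid [ -1.7  -0.3 105.1] rear [ 91.   -0.2 142.6] roll -0.05 yaw 0.03 F [ 4.2 -0.4 -0.6] T [-0.08 -0.47  0.  ] gap 9.6
```

```bash
python3 go.py -93.5,67,22 -93.5,67,18 -93.5,67,14 -93.5,67,10 -93.5,67,6 -93.5,67,3 -93.5,67,0
```

```text
t=9.40 tilt 22.07 front [-94.4  -0.3  67.5] mid [ -1.7  -0.3 105.1] rear [ 91.   -0.2 142.6] roll -0.05 yaw 0.03 F [ 4.2 -0.4 -0.6] T [-0.08 -0.47  0.  ] gap 9.6
-93.5,67,22 -> [-0.1 -0.1  0. ] [ 0.6 -0.3  0.9]
-93.5,67,18 -> [-0.1 -4.1  0. ] [ 2.1 -0.3  8. ]
-93.5,67,14 -> [-0.  -8.1  0. ] [ 3.  -0.3 15.3]
-93.5,67,10 -> [ -0.  -12.1   0. ] [ 3.4 -0.3 22.5]
-93.5,67,6 -> [ -0.  -16.1   0. ] [ 3.3 -0.3 29.8]
-93.5,67,3 -> [ -0.  -19.1   0. ] [ 2.9 -0.3 35.2]
-93.5,67,0 -> [ -0.  -22.1   0. ] [ 2.2 -0.3 40.7]
```

Request:
carry_out(
  moves=[
    [0,0,0,0.7,0,0.9,1],
    [0,-2,0,1.4,0,4.4,1],
    [0,-4.1,0,2.1,0,8,1],
    [0,-6.1,0,2.6,0,11.6,1],
    [0,-8.1,0,3,0,15.3,1],
    [0,-10.1,0,3.2,0,18.9,1],
    [0,-12.1,0,3.4,0,22.5,1],
    [0,-14.1,0,3.4,0,26.1,1],
    [0,-14.1,0,3.4,0,26.1,1],
    [0,-14.1,0,3.4,0,26.1,1],
  ],
)

```text
clock: 10.4
tcp_pos: [492.3, -45.3, 103.8]
orientation: [0.996, 0.054, 0.068, -0.004]
wrist_force: [0.8, -0.2, -3.8]
finger_gap: 9.3
gripper_force: 50.0
```

```bash
python3 go.py -93.5,67,8 -93.5,67,5 -93.5,67,2.5 -93.5,67,0
```

```text
t=10.40 tilt 7.85 front [-94.8  -0.1  66.2] mid [ 4.3  0.  79.8] rear [1.033e+02 1.000e-01 9.350e+01] roll -0.10 yaw 0.05 F [ 0.8 -0.3 -3.8] T [ 0.05  0.13 -0.06] gap 9.3
-93.5,67,8 -> [-0.1  0.2  0. ] [ 1.3 -0.  -0.9]
-93.5,67,5 -> [-0.1 -2.8  0. ] [ 2.5 -0.   4.4]
-93.5,67,2.5 -> [-0.1 -5.3  0.1] [ 3.2 -0.   8.9]
-93.5,67,0 -> [-0.1 -7.8  0.1] [ 3.7 -0.  13.4]
```

Request:
carry_out(
  moves=[
    [0,-1,0,1.3,0,1,1],
    [0,-2.8,0,2.5,0,4.4,1],
    [0,-4,0,2.9,0,6.6,1],
    [0,-5.3,0,3.2,0,8.9,1],
    [0,-6.5,0,3.5,0,11.1,1],
    [0,-7.8,0,3.7,0,13.4,1],
    [0,-7.8,0,3.7,0,13.4,1],
    [0,-7.8,0,3.7,0,13.4,1],
    [0,-7.8,0,3.7,0,13.4,1],
    [0,-7.8,0,3.7,0,13.4,1],
  ],
)

```text
clock: 11.4
tcp_pos: [498.4, -44.9, 91.8]
orientation: [0.999, 0.054, 0.001, -0.0]
wrist_force: [-0.3, -0.4, -4.1]
finger_gap: 9.6
gripper_force: 50.0
```

```bash
python3 pl.py; python3 go.py -77.5,67,0 -77.5,60,0
```

```text
t=11.40 tilt 0.12 front [-93.   -0.3  67.6] mid [ 7.  -0.3 67.8] rear [107.   -0.2  68.1] roll -0.04 yaw 0.04 F [-0.3 -0.4 -4.1] T [-0.03  0.04  0.01] gap 9.6
t=11.45 tilt 0.12 front [-92.9  -0.3  67.7] mid [ 7.1 -0.3 67.9] rear [107.1  -0.2  68.1] roll -0.04 yaw 0.04 F [-0.1  0.4 -3.1] T [-0.01  0.03  0.  ] gap 9.4
pl 22835 pitch in grip 0.04 roll 0.07 top face at tool z 20.2 (x=0) rear edge x 97.5 y range [-59.3  59.2]
t=11.45 tilt 0.12 front [-92.9  -0.3  67.7] mid [ 7.1 -0.3 67.9] rear [107.1  -0.2  68.1] roll -0.04 yaw 0.04 F [-0.1  0.4 -3.1] T [-0.01  0.03  0.  ] gap 9.4
-77.5,67,0 -> [-0.  -0.1  0. ] [15.5 -0.3  0.9]
-77.5,60,0 -> [-0.  -0.1  0. ] [15.5 -0.3  7.9]
```

Request:
carry_out(
  moves=[
    [0,0,0,3,0,0,1],
    [0,0,0,6,0,0,1],
    [0,0,0,9,0,0,1],
    [0,0,0,12,0,0,1],
    [0,0,0,14.5,0,0,1],
    [0,0,0,15.5,0,0,1],
    [0,0,0,15.5,0,0,1],
    [0,0,0,15.5,0,2,1],
    [0,0,0,15.5,0,4,1],
    [0,0,0,15.5,0,5,1],
  ],
)

```text
clock: 12.45
tcp_pos: [513.7, -43.2, 86.4]
orientation: [0.999, 0.054, 0.001, -0.001]
wrist_force: [-0.0, -1.5, -3.4]
finger_gap: 9.1
gripper_force: 50.0
```

```bash
python3 go.py -77.5,58,0
```

```text
t=12.45 tilt 0.08 front [-77.6  -0.2  62.3] mid [22.4 -0.2 62.4] rear [ 1.224e+02 -1.000e-01  6.260e+01] roll -0.05 yaw 0.04 F [-0.2 -1.5 -3.4] T [ 0.04  0.04 -0.02] gap 9.1
-77.5,58,0 -> [-0.1 -0.1  0. ] [ 0.1 -0.2  4.4]
```

Request:
carry_out(
  moves=[
    [0,0,0,0,0,0.5,1],
    [0,0,0,0,0,1,1],
    [0,0,0,0,0,1.5,1],
    [0,0,0,0,0,2,1],
    [0,0,0,0,0,2.5,1],
    [0,0,0,0,0,3,1],
    [0,0,0,0,0,3.5,1],
    [0,0,0,0,0,4,1],
    [0,0,0,0,0,4.5,1],
    [0,0,0,0,0,4.5,1],
  ],
)

```text
clock: 13.45
tcp_pos: [513.8, -43.1, 82.1]
orientation: [0.999, 0.054, 0.001, -0.001]
wrist_force: [-0.1, -0.3, -3.1]
finger_gap: 9.5
gripper_force: 50.0
```

```bash
python3 go.py
```

```text
t=13.45 tilt 0.09 front [-77.4  -0.2  58. ] mid [22.6 -0.1 58.1] rear [122.6  -0.   58.3] roll -0.06 yaw 0.05 F [-0.1 -0.3 -3.1] T [-0.02 -0.02 -0.  ] gap 9.5
```

Below the expected kerb height (60) and still free, so now slowly onto the ledges.

Request:
carry_out(
  moves=[
    [0,0,0,0,0,0.4,1],
    [0,0,0,0,0,0.8,1],
    [0,0,0,0,0,1.2,1],
    [0,0,0,0,0,1.6,1],
    [0,0,0,0,0,2,1],
    [0,0,0,0,0,2.3,1],
    [0,0,0,0,0,2.3,1],
    [0,0,0,0,0,2.3,1],
    [0,0,0,0,0,2.3,1],
    [0,0,0,0,0,2.3,1],
  ],
)

```text
clock: 14.45
tcp_pos: [513.9, -43.1, 80.0]
orientation: [0.999, 0.054, 0.001, -0.0]
wrist_force: [0.3, 0.4, -3.0]
finger_gap: 9.6
gripper_force: 50.0
```

```bash
python3 go.py
```

```text
t=14.45 tilt 0.11 front [-77.3  -0.2  55.8] mid [22.7 -0.2 56. ] rear [ 1.227e+02 -1.000e-01  5.610e+01] roll -0.05 yaw 0.05 F [ 0.3  0.4 -3. ] T [0.07 0.03 0.03] gap 9.6
```

Request:
carry_out(
  moves=[
    [0,0,0,0,0,0.3,1],
    [0,0,0,0,0,0.6,1],
    [0,0,0,0,0,0.9,1],
    [0,0,0,0,0,1.2,1],
    [0,0,0,0,0,1.4,1],
    [0,0,0,0,0,1.4,1],
    [0,0,0,0,0,1.4,1],
    [0,0,0,0,0,1.4,1],
    [0,0,0,0,0,1.4,1],
    [0,0,0,0,0,1.4,1],
  ],
)

```text
clock: 15.45
tcp_pos: [514.0, -43.1, 78.7]
orientation: [0.999, 0.054, 0.001, -0.0]
wrist_force: [-3.1, 0.0, 4.0]
finger_gap: 9.2
gripper_force: 50.0
```

```bash
python3 go.py
```

```text
t=15.45 tilt 0.11 front [-77.3  -0.2  54.5] mid [22.7 -0.2 54.7] rear [ 1.227e+02 -1.000e-01  5.490e+01] roll -0.05 yaw 0.05 F [-3.1  0.3  4. ] T [0.1  0.66 0.01] gap 9.2
```

Contact at z ≈ 55, about 7 N and matching the vision estimate. Next I ease the grip so the plate settles, then open slightly.

Request:
carry_out(
  moves=[
    [0,0,0,0,0,1.4,1],
    [0,0,0,0,0,0,1],
    [0,0,0,0,0,0,1],
    [0,0,0,0,0,0,1],
    [0,0,0,0,0,0,1],
    [0,0,0,0,0,0,1],
    [0,0,0,0,0,0,1],
    [0,0,0,0,0,0,1],
    [0,0,0,0,0,0,1],
    [0,0,0,0,0,0,1],
  ],
  newtons=4,
)

```text
clock: 16.45
tcp_pos: [513.9, -43.1, 78.5]
orientation: [0.999, 0.054, 0.001, -0.001]
wrist_force: [0.3, 0.3, -3.1]
finger_gap: 10.0
gripper_force: 4.0
```

```bash
python3 pl.py
```

```text
t=16.45 tilt 0.10 front [-77.3  -0.2  54.3] mid [22.7 -0.1 54.5] rear [122.7  -0.   54.7] roll -0.05 yaw 0.05 F [ 0.3  0.2 -3.1] T [0.02 0.03 0.  ] gap 10.0
t=16.50 tilt 0.10 front [-77.3  -0.3  54.4] mid [22.7 -0.2 54.5] rear [ 1.227e+02 -1.000e-01  5.470e+01] roll -0.05 yaw 0.04 F [ 0.1  0.2 -2.4] T [0.01 0.01 0.02] gap 9.9
pl 19168 pitch in grip 0.11 roll -0.05 top face at tool z 19.0 (x=0) rear edge x 89.8 y range [-59.3  59.3]
```

The plate slid about 1 mm in the light grip and its weight still hangs on the fingers. I'll lower gently until the ledges carry it.

Request:
carry_out(
  moves=[
    [0,0,0,0,0,0.3,1],
    [0,0,0,0,0,0.6,1],
    [0,0,0,0,0,0.9,1],
    [0,0,0,0,0,1.2,1],
    [0,0,0,0,0,1.5,1],
    [0,0,0,0,0,1.5,1],
    [0,0,0,0,0,1.5,1],
    [0,0,0,0,0,1.5,1],
    [0,0,0,0,0,1.5,1],
    [0,0,0,0,0,1.5,1],
  ],
  newtons=4,
)

```text
clock: 17.5
tcp_pos: [514.1, -43.1, 77.2]
orientation: [0.999, 0.054, 0.001, -0.0]
wrist_force: [-2.1, -0.6, 5.1]
finger_gap: 9.9
gripper_force: 4.0
```

```bash
python3 pl.py
```

```text
t=17.50 tilt 0.13 front [-77.1  -0.2  53. ] mid [22.9 -0.1 53.2] rear [ 1.229e+02 -1.000e-01  5.340e+01] roll -0.05 yaw 0.05 F [-2.2 -0.4  5.1] T [ 0.1   0.55 -0.  ] gap 9.9
t=17.55 tilt 0.13 front [-77.1  -0.3  53. ] mid [22.9 -0.2 53.2] rear [ 1.229e+02 -1.000e-01  5.340e+01] roll -0.05 yaw 0.05 F [-2.8  0.8  5.8] T [ 0.14  0.56 -0.01] gap 10.0
pl 19085 pitch in grip 0.10 roll -0.07 top face at tool z 18.7 (x=0) rear edge x 89.7 y range [-59.3  59.3]
```

Request:
carry_out(
  moves=[
    [0,0,0,0,0,-0.5,1],
    [0,0,0,0,0,-0.5,0.9],
    [0,0,0,0,0,-0.5,0.8],
    [0,0,0,0,0,-0.5,0.7],
    [0,0,0,0,0,-0.5,0.65],
    [0,0,0,0,0,-0.5,0.6],
    [0,0,0,0,0,-0.5,0.6],
    [0,0,0,0,0,-0.5,0.6],
    [0,0,0,0,0,-4,0.6],
    [0,0,0,0,0,-10,0.6],
  ],
)

```text
clock: 18.55
tcp_pos: [513.7, -43.1, 87.1]
orientation: [0.999, 0.054, 0.001, -0.001]
wrist_force: [0.2, -0.3, -0.5]
finger_gap: 34.4
gripper_force: 0.0
```

```bash
python3 pl.py
```

```text
t=18.55 tilt 0.07 front [-77.6  -0.2  63. ] mid [22.4 -0.1 63.1] rear [122.4  -0.   63.3] roll -0.06 yaw 0.05 F [ 0.1 -0.3 -0.5] T [ 0.02  0.02 -0.01] gap 34.4
t=18.60 tilt 0.16 front [-76.8  -0.3  64.1] mid [23.2 -0.2 64.4] rear [ 1.232e+02 -1.000e-01  6.470e+01] roll -0.04 yaw 0.05 F [1.3 0.2 1.1] T [ 0.03 -0.05 -0.  ] gap 34.5
pl 17193 pitch in grip 0.13 roll -0.06 top face at tool z 29.9 (x=0) rear edge x 89.3 y range [-59.2  59.4]
```

Request:
carry_out(
  moves=[
    [0,0,0,0,0,-15,0.6],
    [0,0,0,0,0,-35,0.6],
    [0,0,0,0,0,-60,0.6],
    [0,0,0,0,0,-90,0.6],
    [0,0,0,0,0,-120,0.6],
    [0,0,0,0,0,-145,0.6],
    [0,0,0,0,0,-160,0.6],
    [0,0,0,0,0,-160,0.6],
    [0,0,0,0,0,-160,0.6],
    [0,0,0,0,0,-160,0.6],
  ],
)

```text
clock: 19.6
tcp_pos: [513.1, -43.3, 246.0]
orientation: [0.999, 0.054, 0.0, -0.001]
wrist_force: [0.2, -0.4, -0.1]
finger_gap: 34.5
gripper_force: 0.0
```

```bash
python3 - <<'E'
from go import *
im,d,ci=snap('wrist','end.png');P=(cloud(d,ci)-O)@B
m=(d>0)&(abs(P[...,2]-59)<5)&(im.min(-1)>100)&(abs(P[...,1])<62)&(P[...,0]>-20)&(P[...,0]<112)
q=P[m];c=np.linalg.lstsq(np.c_[q[:,:2],np.ones(len(q))],q[:,2],rcond=None)[0];print('plane deg',np.degrees(c[:2]),c[2])
m=(im.max(-1)<90)&(abs(P[...,2]-104)<8)&(np.hypot(P[...,0]-22,P[...,1])<60)
print('bar',m.sum(),cv2.minAreaRect(P[m][:,:2].astype(np.float32)) if m.any() else '',np.median(P[m][:,2]))
E
```

```text
t=19.60 tilt 0.01 front [-78.2  -0.3 221.9] mid [ 2.18e+01 -2.00e-01  2.22e+02] rear [ 1.218e+02 -1.000e-01  2.220e+02] roll -0.07 yaw 0.05 F [ 0.1 -0.5 -0.1] T [0.06 0.   0.04] gap 34.5
plane deg [-0.06260865 -0.02271884] 58.626443369217625
bar 848 ((21.685211181640625, -0.6850886344909668), (70.92729949951172, 9.117439270019531), 0.06191590800881386) 104.48615521919041
```

View pics/end.png

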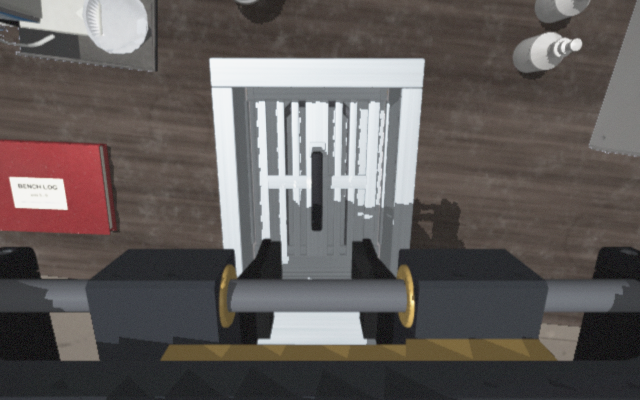

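The plate lies flat (0.06°) with its underside at z ≈ 54.6. The bar is at bath (21.7, -0.7), pixel (317,190), so the plate is home, and the book and flasks have not moved. Handing in.

```bash
python3 -c "
from plant import bot
print(bot.hand_in())"
```

```text
the job is handed in; nothing more can be done
None
```

The plate is refitted and released, flat (0.06°) on both ledges at about z 55 mm, with its middle about 1 mm from home by the last picture; I handed the job in at about 20 s of the 58 s, with no verdict shown.

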